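# Open the bayonet lid of a leaning sample canister

## Robot

A 7-joint arm with a two-finger parallel gripper is mounted at the origin on the work surface. World frame = base frame: x ahead of the robot, y to its left, z up, the work surface at z = 0. Lengths are in m, angles in rad, forces in N, time in s.
With the tool pointing down it reaches from about 0.4 to 0.85 m from the base axis. Payload 6.9 kg.
Tool frame: the origin (TCP) lies on the centre line of the jaws, within the pads' length; the fingertips stand 17 mm ahead of it and the grasp point (between the pads) lies 2 mm behind it; x points along the fingers, y is the direction in which the jaws open and shut, and the axes are right-handed (so a half turn about x gives the same grasp; the last joint's range is limited). The gripper opens to 85 mm and grips with 20 to 120 N. Pads are 22 mm wide; open, the fingers measure 114 mm over their backs; the gripper's body (76 mm by 85 mm) begins 54 mm behind the grasp point. The pads swing forward as they close: fully open they stand 13 mm farther back than shut.
Start: joints at [-1.077, 0.507, -0.238, 1.5, 0.126, 1.149, -0.155], TCP at [0.237, 0.578, 0.248] pointing down, gripper open.
Joint ranges: [-3.08, 3.08], [-0.24, 2.05], [-1.43, 1.35], [0, 2.5], [-1.52, 4.66], [0.17, 1.96], [-2.89, 2.89]. Speed limits (rad/s): [2.39, 2.39, 3.14, 3.14, 3.14, 3.14, 3.14].

## Interface

Orientations are given as a rotation vector (axis times angle).
In Python, from station import bot gives the robot as it stands.
- The arm moves only by the shell command python3 -m inch 'ROWS' [FORCE]. ROWS is JSON, a list of rows, each a list of 7 numbers: the turn, a rotation vector about the tool's x, y, z in rad, then the shift along the tool's x, y, z in cm, then the finger opening in cm, from 0 to 8.54. In form: [[wx, wy, wz, dx, dy, dz, fingers], ...]. A call has 1 to 20 rows; each row shifts and turns the commanded pose from where the row before left it, along the tool's axes as they then stand; what a row does not reach is not made up. A row lasts 1/8 s, in which the tool goes at most 62.5 mm and 10.7 degrees, less where a joint would pass 70% of its speed; a pose out of reach is approached as far as the arm can. A call with a gripper value outside its range is refused whole. The fingers move at their own pace and stop on an object; FORCE is the grip in N (left out, the last holds). Time passes only in rows, so rows that do not move let the fingers close. It gives the time, the measured TCP pose, the force and the opening at its end, in the units of the state.
- bot.get_obs(): the state, without advancing time (a new reading comes with each control period).
- bot.read_camera(name): name is "scene" or "top" or "wrist"; returns (picture, depth): 480x640x3 uint8, red, green, blue; 480x640 float32, m along the optical axis (not along the pixel's ray), 0 where there is no reading.
- bot.camera_info(name): a dict with "K" (3x3 intrinsics, pixels), "k1" (the pictures are not rectified: a ray, as slopes to the right and down, at radius r is drawn at 1 + k1 r^2 times it, then the intrinsics apply), "R" (3x3) and "t" (3): a world point X has camera coordinates R X + t. Camera axes: x right, y down, z forward; pixel columns grow to the right and rows downward; lengths in m; the calibration is good to about 2 mm. A picture is of the moment at which its call begins: read the wrist's pose just before it. camera_info takes no time and is no camera call; for the wrist camera it gives the pose at the moment of the call.
- bot.hand_in(): hands the job in, once; it reports no verdict.
The state is a dict: "t": time; "joint_positions": joint angles; "dq": joint speeds; "tau": joint torques, N m; "ee_pos": TCP position; "ee_rot": TCP orientation; "force": force on the tool from outside, world axes, zero at the start; "moment": the same for the moment, N m; "grip_width": finger opening in m.
Only numpy, scipy, OpenCV 4.12 (cv2) and the standard library are available. Lean on these libraries where they do the work, as an engineer would, in place of code of your own. Each camera call takes 0.05 s, during which the arm holds its last target.

## Task

The white sample canister on the lab bench leans in its holder. Turn its red bayonet lid anticlockwise until the yellow lugs stand in the gaps of the green collar, lift the lid straight out, and set it down gently (do not drop it) in the low white tray, flat, grip bar up, and let go. Leave the flask, the bottle and the glass dish where they stand.

Things in the scene. Friction and masses are not known exactly. Their poses are not given: they have to be found in the camera images.
- canister: White canister, 104 mm across, 110 mm long, fixed in a white holder; axis 30 degrees from vertical, mouth leaning away from the robot. Origin: on the axis, on the seat ledge on which the lid's underside rests, 135 mm above the bench. z: out along the axis; +x and -x point through the middles of the two slots (+x the high side, nearer the robot). The mouth below the seat is 60 mm wide.
- collar (a point): Centre of the top of the canister's green collar, on the axis 13.5 mm out from the seat; axes as the canister. Collar: outside diameter 104 mm, inside 96 mm. Its two claws, each a 126 degree arc reaching in to radius 39 mm, 8.5 to 13.5 mm above the seat, hold the lid's lugs down. The two 54 degree gaps between the claws are the slots.
- slot (a point): Middle of the slot on the canister's +x side, 45 mm from the axis, 8.5 mm above the seat; the other slot lies opposite. Lugs pass outward only here. Under the claw at the anticlockwise side of each slot a stop block ends the turn about 12 degrees past the slot's middle.
- lid: Red lid, about 120 g: disc 72 mm wide, 6 mm thick; two yellow lugs (22 mm wide, 6 mm thick) reach 44.5 mm from the centre along +x and -x. Origin: centre of the underside; z up through the grip bar. At the start it lies on the seat, up to 3.5 mm off-centre, lugs 43 to 72 degrees clockwise of the slots (seen from outside), under the claws with 2.5 mm play. Loose, slight friction only.
- grip (a point): Centre of the lid's red grip bar, 26 mm above the lid's underside; axes as the lid. The bar is 60 mm long along the lid's x (in line with the lugs), 14 mm wide along its y, 40 mm tall (6 to 46 mm above the underside).
- tray: Low open white tray, fixed on the bench, 190 x 190 mm outside, 180 x 180 mm inside, walls 5 mm thick and 20 mm tall, floor 5 mm thick. Origin: centre of its underside on the bench; x and y along its sides, z up.
- flask: Loose conical glass flask, 84 mm wide at the foot, 112 mm tall; origin: centre of the foot. Leave it alone.
- bottle: Loose grey bottle with orange cap, 56 mm in diameter, 130 mm tall; origin: centre of the foot. Leave it alone.
- dish: Loose greenish glass dish, 90 mm in diameter, 16 mm tall; origin: centre of the underside. Leave it alone.
Mind the look-alikes: they are no part of the job. Several things have the shape of the lid; the one meant has the colours described above.

How it is judged:
On the way, in this order (a step that is already met when the one before it is completed fails the run):
1. the lid, still on its seat, is turned until its lugs stand in the slots (within 15 degrees) (angle between the x axis of lid and the x axis of canister, either way round below 0.26 rad and z of lid in the frame of canister below 0.007 m and distance between lid and canister below 0.012 m), for 0.05 s.
2. the lid is lifted clear of the collar (z of lid in the frame of canister above 0.03 m), for 0.1 s.
At the end, for the whole second after the job is handed in: The lid lies at rest and released on the tray's floor, grip bar up, flat within 0.1 rad, its origin within 60 mm of the tray's centre along each side and under 10 mm above the bench (x of lid in the frame of tray between -0.06 and 0.06 m and y of lid in the frame of tray between -0.06 and 0.06 m and z of lid in the frame of tray below 0.01 m and angle between lid's own z axis and vertical below 0.1 rad and linear speed of lid below 0.03 m/s); the robot touches nothing.
It fails at once if the lid is dropped: it falls free at more than 0.7 m/s (about 25 mm of fall) (linear speed of lid above 0.7 m/s and contact force between lid and the fingers below 0.1 N).
It fails at once if the flask is moved by more than 30 mm or tipped (distance of flask from where it was at the start of the episode above 0.03 m or angle between flask's own z axis and vertical above 0.4 rad).
It fails at once if the bottle is moved by more than 30 mm or tipped (distance of bottle from where it was at the start of the episode above 0.03 m or angle between bottle's own z axis and vertical above 0.4 rad).
It fails at once if the dish is moved by more than 30 mm or tipped (distance of dish from where it was at the start of the episode above 0.03 m or angle between dish's own z axis and vertical above 0.4 rad).
It also fails if it takes over 48 s, if anything falls off the work surface, if the arm or the gripper's body presses on something with over 40 N, if the wrist force passes 120 N, or if a joint passes its speed limit or range.

## Working session

There is one attempt and no reset: what is moved stays moved. The work goes in short steps, Python scripts to look and compute and a shell command to move; the robot and the scene stay as the last step left them, time stands still between calls to the robot, and variables do not carry over. Pictures are saved under pics/ and viewed, and the job is handed in when it is done.

```bash
mkdir -p pics; ls; python3 - <<'E'
from station import bot
import cv2
o=bot.get_obs();print(o)
for n in("scene","top","wrist"):
    i=bot.camera_info(n);print(n,i)
    p,d=bot.read_camera(n);cv2.imwrite(f"pics/{n}0.png",p[:,:,::-1]);
    import numpy as np;np.save(f"/tmp/{n}0.npy",d)
E
```

```text
pics
{'t': 0.0, 'joint_positions': array([-1.07651863,  0.50832644, -0.23748557,  1.50109736,  0.12567388,
        1.14888441, -0.15478209]), 'dq': array([-0.00024954,  0.00084697, -0.00063087, -0.00239828,  0.0005867 ,
       -0.00067488,  0.00090652]), 'tau': array([ 2.36708274e-04, -6.20597792e+01, -2.18675002e+00, -2.49672425e+01,
        1.27377399e-02,  1.17117373e-02, -4.48967728e-05]), 'ee_pos': array([0.23682302, 0.57790686, 0.24744758]), 'ee_rot': array([ 0.30367551,  1.54950245, -0.30636641]), 'force': array([ 1.14935996, -0.40177327,  0.72554907]), 'moment': array([-0.05313724, -0.00267968,  0.03350435]), 'grip_width': 0.08549173731663337}
scene {'K': array([[533.3183738 ,   0.        , 323.97009673],
       [  0.        , 533.3183738 , 239.87766344],
       [  0.        ,   0.        ,   1.        ]]), 'k1': -0.0760010617303142, 'R': array([[ 0.36297378,  0.93175905,  0.00866682],
       [ 0.69822063, -0.26581434, -0.66470345],
       [-0.61703969,  0.24732128, -0.74705703]]), 't': array([-0.21353035, -0.28574268,  1.50459578])}
top {'K': array([[564.00107961,   0.        , 321.24330797],
       [  0.        , 564.00107961, 231.7490487 ],
       [  0.        ,   0.        ,   1.        ]]), 'k1': -0.15432059144693216, 'R': array([[ 6.58774792e-03, -9.99978294e-01, -1.11900392e-04],
       [-9.94526406e-01, -6.54016217e-03, -1.04280653e-01],
       [ 1.04277657e-01,  7.98262546e-04, -9.94547904e-01]]), 't': array([-0.01906639,  0.55351654,  1.13219822])}
wrist {'K': array([[412.8424166 ,   0.        , 316.07318283],
       [  0.        , 412.8424166 , 237.57059444],
       [  0.        ,   0.        ,   1.        ]]), 'k1': -0.01703833297135384, 'R': array([[ 0.37960073,  0.92514817, -0.00203519],
       [ 0.8927365 , -0.36572281,  0.26318885],
       [ 0.24274437, -0.10172356, -0.96474219]]), 't': array([-0.62453828, -0.03558302,  0.37782589])}
```

View pics/scene0.png

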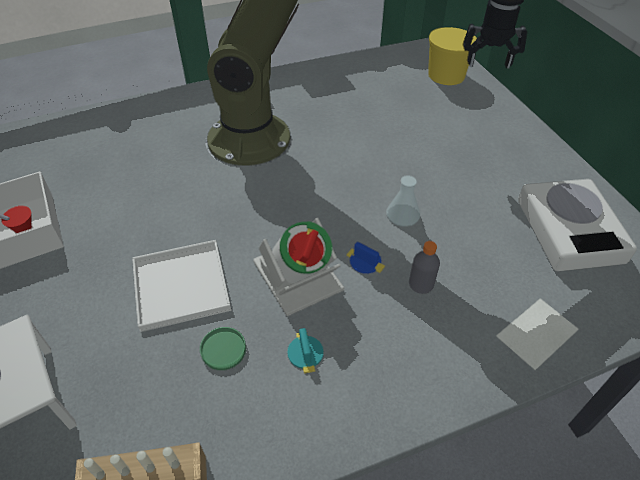

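View pics/top0.png

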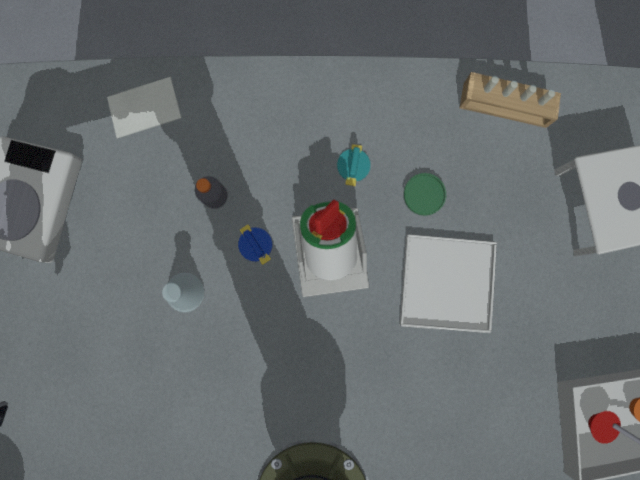

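Candidates for the lid, in the top view: red (327,221) inside the green collar, teal with yellow lugs (354,165), and blue with yellow lugs (256,244). Only the one at (327,221) is red and sits in the collar. I'll confirm it with an enlarged crop and measure.

```bash
cat > h.py <<'E'
from station import bot
import cv2, numpy as np
from scipy.spatial.transform import Rotation as Rot
def rays(info,uv):
    K=info["K"];uv=np.asarray(uv,float).reshape(-1,1,2)
    D=np.array([info["k1"],0,0,0])
    n=cv2.undistortPoints(uv,K,D,None,None)[:,0] if True else 0
    return np.c_[n,np.ones(len(n))]
def pts(info,d,uv):
    uv=np.asarray(uv); z=d[uv[:,1].astype(int),uv[:,0].astype(int)]
    P=rays(info,uv)*z[:,None]; P=P[z>0]
    return (P-info["t"])@info["R"]
def ray_w(info,uv):
    r=rays(info,uv)@info["R"]; o=-info["R"].T@info["t"]
    return o,r
def plane_hit(info,uv,p0,n):
    o,r=ray_w(info,uv); s=((p0-o)@n)/(r@n); return o+r*s[:,None]
def proj(info,X):
    X=np.atleast_2d(X).astype(float)
    return cv2.projectPoints(X,cv2.Rodrigues(info["R"])[0],info["t"],info["K"],np.array([info["k1"],0,0,0]))[0][:,0]
def hsv(p): return cv2.cvtColor(p,cv2.COLOR_RGB2HSV)
E
python3 - <<'E'
import cv2,numpy as np
a=cv2.imread("pics/top0.png")[190:300,280:380];b=cv2.imread("pics/scene0.png")[205:315,250:350]
cv2.imwrite("pics/crop0.png",np.hstack([cv2.resize(a,None,fx=4,fy=4,interpolation=cv2.INTER_CUBIC),cv2.resize(b,None,fx=4,fy=4,interpolation=cv2.INTER_CUBIC)]))
E
```

```text
(no output)
```

View pics/crop0.png

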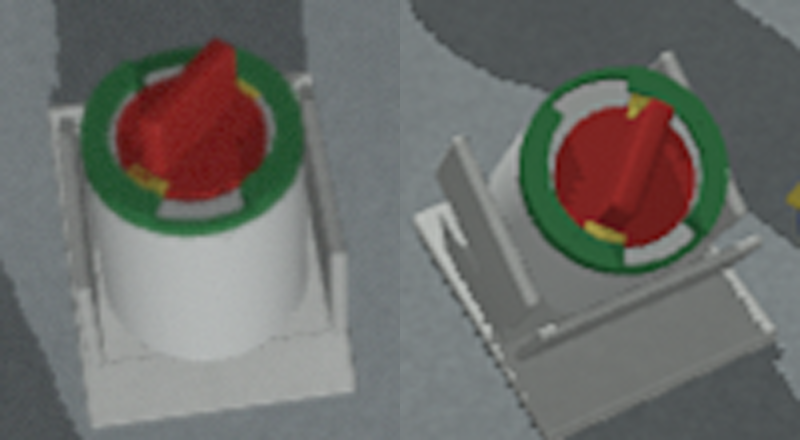

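```bash
python3 - <<'E'
from h import *
for n,box in(("top",(290,190,370,280)),("scene",(270,210,345,285))):
    i=bot.camera_info(n);p=cv2.imread(f"pics/{n}0.png")[:,:,::-1].copy();d=np.load(f"/tmp/{n}0.npy")
    H=hsv(p);m=np.zeros(H.shape[:2],bool);x0,y0,x1,y1=box;m[y0:y1,x0:x1]=1
    g=m&(H[...,0]>50)&(H[...,0]<85)&(H[...,1]>110)
    r=m&((H[...,0]<8)|(H[...,0]>172))&(H[...,1]>130)
    y=m&(H[...,0]>18)&(H[...,0]<35)&(H[...,1]>110)
    print(n,g.sum(),r.sum(),y.sum(), d.min(), (d==0).mean())
    for nm,mm in(("g",g),("r",r),("y",y)):
        uv=np.argwhere(mm)[:,::-1]
        P=pts(i,d,uv)
        print(nm,uv.mean(0),np.median(P,0),P.min(0),P.max(0))
        np.save(f"/tmp/{n}_{nm}.npy",P)
E
```

```text
top 691 957 32 0.0 0.003929036458333333
g [327.13603473 226.22720695] [ 0.54723592 -0.01708455  0.15425837] [ 0.51141043 -0.07613945  0.11049096] [0.59967341 0.02223496 0.17291674]
r [328.30721003 221.78265413] [ 0.55830748 -0.02977365  0.15361637] [ 0.52686282 -0.05974188  0.12210901] [0.59814777 0.0075365  0.1877874 ]
y [326.125   227.09375] [ 0.53570418 -0.01329094  0.1509933 ] [ 0.52765957 -0.05826295  0.1270163 ] [0.58664536 0.00154565 0.16807375]
scene 721 911 47 0.0 0.004195963541666667
g [304.52843273 247.42163662] [ 0.55795349 -0.04003478  0.14589871] [ 0.50669363 -0.07909579  0.02533024] [0.59944759 0.02767194 0.17095837]
r [306.11745335 247.8287596 ] [ 0.56234417 -0.02942527  0.14579041] [ 0.52376293 -0.06209682  0.11659481] [0.59694192 0.00786844 0.18533799]
y [304.14893617 248.95744681] [ 0.57379873 -0.04005389  0.13180635] [ 0.5222843  -0.06186239  0.12165434] [0.58724704 0.00595484 0.184175  ]
```

The crop shows the red lid in the green collar, with the grip bar and yellow lugs rotated clockwise of the white slots. That is the lid meant. Next I fit the axis, centre and bar direction.

```bash
cat > fit.py <<'E'
from h import *
from scipy.optimize import least_squares
I={n:bot.camera_info(n) for n in("top","scene")}
for n,box in(("top",(290,190,370,280)),("scene",(270,210,345,285))):
    i=I[n];p=cv2.imread(f"pics/{n}0.png")[:,:,::-1].copy();d=np.load(f"/tmp/{n}0.npy")
    P=np.load(f"/tmp/{n}_g.npy")
    # RANSAC plane
    best=0;rng=np.random.default_rng(0)
    for _ in range(500):
        a=P[rng.choice(len(P),3,False)];nn=np.cross(a[1]-a[0],a[2]-a[0]);
        if np.linalg.norm(nn)<1e-9: continue
        nn/=np.linalg.norm(nn);k=abs((P-a[0])@nn)<.0025
        if k.sum()>best:best=k.sum();bk=k
    Q=P[bk];c=Q.mean(0);nn=np.linalg.svd(Q-c)[2][2];nn*=np.sign(nn[2])
    print(n,"plane",best,len(P),nn,"tilt",np.degrees(np.arccos(nn[2])),"yaw",np.degrees(np.arctan2(nn[1],nn[0])))
    H=hsv(p);x0,y0,x1,y1=box
    g=((H[...,0]>50)&(H[...,0]<85)&(H[...,1]>110)).astype(np.uint8);g[:y0]=0;g[y1:]=0;g[:,:x0]=0;g[:,x1:]=0
    r=(((H[...,0]<8)|(H[...,0]>172))&(H[...,1]>130)).astype(np.uint8);r[:y0]=0;r[y1:]=0;r[:,:x0]=0;r[:,x1:]=0
    nl,lab,st,_=cv2.connectedComponentsWithStats(g);
    g=np.isin(lab,[k for k in range(1,nl) if st[k,4]>60]).astype(np.uint8)
    cs=np.vstack(cv2.findContours(g,cv2.RETR_EXTERNAL,cv2.CHAIN_APPROX_NONE)[0]);h=cv2.convexHull(cs)[:,0]
    np.save(f"/tmp/{n}_hull.npy",h)
    for yaw in(-10,-5,0,5,10):
        nv=np.array([.5*np.cos(np.radians(yaw)),.5*np.sin(np.radians(yaw)),.866])
        # plane passes through ring centre at z=.1467: iterate
        c0=np.array([.556,-.017,.1467])
        for _ in range(5):
            X=plane_hit(I[n],h,c0,nv)
            ez=nv;ex=np.cross([0,1,0],ez);ex/=np.linalg.norm(ex);ey=np.cross(ez,ex)
            f=least_squares(lambda q:np.hypot((X-c0)@ex-q[0],(X-c0)@ey-q[1])-q[2],[0,0,.05],loss="soft_l1",f_scale=.001)
            c1=c0+ex*f.x[0]+ey*f.x[1];
            c0=c1+np.array([0,0,.1467-c1[2]])
        print(yaw,c1,f.x[2],"rms",np.sqrt(np.mean(f.fun**2)))
E
python3 fit.py
```

```text
top plane 485 691 [0.48974433 0.0730837  0.8687976 ] tilt 29.680788209149547 yaw 8.487516563913758
-10 [ 0.55500768 -0.02810568  0.14669998] 0.05271610531644269 rms 0.002800544653107437
-5 [ 0.55549702 -0.02766377  0.14669999] 0.05259834343623964 rms 0.0022304257665363425
0 [ 0.55583278 -0.02746062  0.1467    ] 0.05266684791153253 rms 0.0017218062567732606
5 [ 0.55601115 -0.02733302  0.14670002] 0.052694768198879034 rms 0.0013505242610900566
10 [ 0.55608591 -0.02728632  0.14670003] 0.052645229100527685 rms 0.001213965531318536
scene plane 502 717 [0.50656592 0.07391683 0.85902693] tilt 30.792498143677783 yaw 8.30186683034343
-10 [ 0.55784816 -0.02825846  0.14668244] 0.05082891053743901 rms 0.000321437610029721
-5 [ 0.55785136 -0.0281382   0.14668744] 0.050955971675111504 rms 0.00034427995685415625
0 [ 0.55784454 -0.02801076  0.14669226] 0.05115058123340986 rms 0.0004589796584485136
5 [ 0.55782595 -0.0278814   0.14669664] 0.05141615441427319 rms 0.0006484918567659214
10 [ 0.55778543 -0.02775003  0.14670038] 0.05175473393051347 rms 0.0008983615001759553
```

```bash
python3 - <<'E'
from h import *
yaw=np.radians(8.4);nv=np.array([.5*np.cos(yaw),.5*np.sin(yaw),.8660254])
c=np.array([.557,-.0277,.1467])-.0135*nv
ex=np.cross(np.cross(nv,[0,0,1.]),nv);ex/=np.linalg.norm(ex);ey=np.cross(nv,ex)
print("seat",c,"ex",ex,"ey",ey)
for n in("top","scene"):
    for k in"ry":
        P=np.load(f"/tmp/{n}_{k}.npy")-c;L=np.c_[P@ex,P@ey,P@nv]*1000
        if k=="r":
            B=L[(L[:,2]>36)&(L[:,2]<52)];m=B.mean(0);ev=np.linalg.svd((B-m)[:,:2])[2][0]
            print(n,"bar",len(B),m,"ang",np.degrees(np.arctan2(ev[1],ev[0])),np.percentile(L[:,2],[1,50,99]))
            D=L[(L[:,2]<12)];print("disc",len(D),np.median(D,0),D.min(0),D.max(0))
            # mid of extent
            q=(B-m)[:,:2]@np.array([[ev[0],-ev[1]],[ev[1],ev[0]]]);print("ext",np.percentile(q,[2,98],axis=0))
        else: print(L[L[:,2]<15].round(0).tolist()[::3])
    g=np.load(f"/tmp/{n}_g.npy")-c;L=np.c_[g@ex,g@ey,g@nv]*1000
    G=L[abs(L[:,2]-13.5)<3];R=np.hypot(G[:,0],G[:,1]);G=G[(R>40)&(R<47)]
    a=np.degrees(np.arctan2(G[:,1],G[:,0]));print("claw ang hist",np.histogram(a,bins=np.arange(-180,181,10))[0])
E
```

```text
seat [ 0.55032241 -0.02868606  0.13500866] ex [-0.85673497 -0.12651161  0.5       ] ey [ 0.14608303 -0.98927233  0.        ]
top bar 263 [-0.16576959 -1.11336285 45.96012277] ang -46.811092806303535 [ 4.81235471 11.15724534 50.74538756]
disc 493 [6.23609315 5.82022983 8.72092321] [-36.79206522 -35.07706508   2.41659847] [32.75824159 32.68642196 11.99938761]
ext [[-28.97532103  -7.31742566]
 [ 26.33810958   5.13782029]]
[[-32.0, 25.0, 11.0], [-28.0, 28.0, 8.0], [-24.0, 32.0, 10.0], [-24.0, 33.0, 6.0], [16.0, -30.0, 9.0], [19.0, -28.0, 10.0], [19.0, -23.0, 9.0], [22.0, -18.0, 11.0], [22.0, -21.0, 8.0], [24.0, -16.0, 10.0]]
claw ang hist [ 0  0  3  7  5  4  4  8  2  9  9 11  6  8  8  0  0  0  0  0  5  9  6  4
  6  2  8  5  7  6  7 12  1  0  0  0]
scene bar 223 [-3.36352407  1.71878833 45.31515188] ang 134.21497857466912 [ 2.64706386  7.66946449 49.02722538]
disc 622 [-2.45373445  0.82148139  6.55935201] [-37.36598684 -35.62421581  -0.17914293] [31.81142875 33.97622138 11.95272442]
ext [[-28.87446432  -6.35993959]
 [ 26.65004127   7.14431522]]
[[32.0, -23.0, 5.0], [29.0, -28.0, 7.0], [30.0, -21.0, 8.0], [28.0, -17.0, 10.0], [27.0, -25.0, 5.0], [25.0, -22.0, 6.0], [24.0, -18.0, 8.0], [-19.0, 24.0, 4.0], [-21.0, 28.0, 9.0], [-23.0, 22.0, 6.0], [-23.0, 26.0, 6.0], [-26.0, 21.0, 9.0], [-28.0, 15.0, 7.0], [-28.0, 19.0, 5.0], [-31.0, 15.0, 9.0]]
claw ang hist [ 0  0  4 14  9 12 12  7  9 13 14  9 10 12 10  4  0  0  0  0  4 13 12 12
 11 12 12  9 13 12 13 11 12  5  0  0]
```

```bash
cat > goal.py <<'E'
from h import *
yaw=np.radians(8.4);nv=np.array([.5*np.cos(yaw),.5*np.sin(yaw),.8660254])
seat=np.array([.5503,-.0287,.1350])
ex=np.cross(np.cross(nv,[0,0,1.]),nv);ex/=np.linalg.norm(ex);ey=np.cross(nv,ex)
def target(ang,h,off=(0,0),s=1):
    a=np.radians(ang+90);ty=s*(np.cos(a)*ex+np.sin(a)*ey);tx=-nv
    return np.c_[tx,ty,np.cross(tx,ty)],seat+nv*h+ex*off[0]+ey*off[1]
def delta(R,p):
    o=bot.get_obs();R0=Rot.from_rotvec(o["ee_rot"]).as_matrix()
    rv=Rot.from_matrix(R0.T@R).as_rotvec()
    print("turn",rv.round(4),"deg",np.degrees(np.linalg.norm(rv)).round(1),"shift now-axes cm",(R0.T@(p-o["ee_pos"])*100).round(3),"goal-axes cm",(R.T@(p-o["ee_pos"])*100).round(3),"world",(p-o["ee_pos"]).round(4))
    print("q",o["joint_positions"].round(3),"t",o["t"])
E
python3 - <<'E'
from goal import *
print(Rot.from_rotvec(bot.get_obs()["ee_rot"]).as_matrix().round(3))
for s in(1,-1):
    R,p=target(-46.5,.13,(-.0018,.0003),s);print(s);delta(R,p);print(R.round(3))
E
```

```text
[[-0.     0.379  0.925]
 [-0.001  0.925 -0.379]
 [-1.    -0.001  0.   ]]
1
turn [-2.7756  0.4664  0.5871] deg 164.7 shift now-axes cm [  0.15  -40.892  57.744] goal-axes cm [-14.32   26.361 -64.083] world [ 0.3793 -0.5973 -0.0009]
q [-1.077  0.508 -0.238  1.501  0.126  1.149 -0.155] t 0.15
[[-0.495 -0.521 -0.696]
 [-0.073 -0.773  0.631]
 [-0.866  0.363  0.344]]
-1
turn [ 0.2696  0.4107 -0.3263] deg 33.8 shift now-axes cm [  0.15  -40.892  57.744] goal-axes cm [-14.32  -26.361  64.083] world [ 0.3793 -0.5973 -0.0009]
q [-1.077  0.508 -0.238  1.501  0.126  1.149 -0.155] t 0.15
[[-0.495  0.521  0.696]
 [-0.073  0.773 -0.631]
 [-0.866 -0.363 -0.344]]
```

```bash
python3 -m inch '[[0,0,0,-4,0,0,8.5],[0,0,0,-4,0,0,8.5],[0,0,0,0,-2.3,3.2,8.5],[0,0,0,0,-2.3,3.2,8.5],[0,0,0,0,-2.3,3.2,8.5],[0,0,0,0,-2.3,3.2,8.5],[0,0,0,0,-2.3,3.2,8.5],[0,0,0,0,-2.3,3.2,8.5],[0,0,0,0,-2.3,3.2,8.5],[0,0,0,0,-2.3,3.2,8.5],[0,0,0,0,-2.3,3.2,8.5],[0,0,0,0,-2.3,3.2,8.5],[0,0,0,0,-2.3,3.2,8.5],[0,0,0,0,-2.3,3.2,6],[0,0,0,0,-2.3,3.2,5],[0,0,0,0,-2.3,3.2,5],[0,0,0,0,-2.3,3.2,5],[0,0,0,0,-2.3,3.2,4.5]]' 60; python3 - <<'E'
from goal import *
R,p=target(-46.5,.13,(-.0018,.0003),-1);delta(R,p)
E
```

```text
t: 2.4
ee_pos: [0.5716, 0.0426, 0.328]
ee_rot: [0.305, 1.55, -0.305]
force: [0.3, 0.3, 0.1]
grip_width: 0.0451
turn [ 0.2699  0.4101 -0.3273] deg 33.8 shift now-axes cm [ 8.132 -4.036  6.47 ] goal-axes cm [5.294 0.489 9.799] world [ 0.0445 -0.0619 -0.0813]
q [-0.104  0.368 -0.02   1.503  0.007  1.271  1.058] t 2.4
```

```bash
python3 -m inch '[[0.054,0.082,-0.0655,0,0,0,4.5],[0.054,0.082,-0.0655,0,0,0,4.5],[0.054,0.082,-0.0655,0,0,0,4.5],[0.054,0.082,-0.0655,0,0,0,4.5],[0.054,0.082,-0.0655,0,0,0,4.5],[0,0,0,0,0,1.9,4.5],[0,0,0,0,0,1.9,4.5],[0,0,0,0,0,1.9,4.5],[0,0,0,0,0.5,1.9,4.5],[0,0,0,0,0,1.9,4.5],[0,0,0,0,0,0,4.5]]'; python3 - <<'E'
from goal import *
R,p=target(-46.5,.13,(-.0018,.0003),-1);delta(R,p)
i=bot.camera_info("wrist");p,d=bot.read_camera("wrist");cv2.imwrite("pics/w1.png",p[:,:,::-1]);np.save("/tmp/w1.npy",d);np.savez("/tmp/w1i.npz",**i)
E
```

```text
t: 3.78
ee_pos: [0.6378, -0.0143, 0.2905]
ee_rot: [0.339, 1.964, -0.75]
force: [-0.7, 0.5, -0.9]
grip_width: 0.0454
turn [-0.0025  0.0031 -0.0014] deg 0.2 shift now-axes cm [4.903 0.075 0.305] goal-axes cm [4.902 0.081 0.32 ] world [-0.0216 -0.005  -0.0438]
q [-0.117  0.839  0.205  0.864 -0.052  1.962  0.958] t 3.775
```

View pics/w1.png

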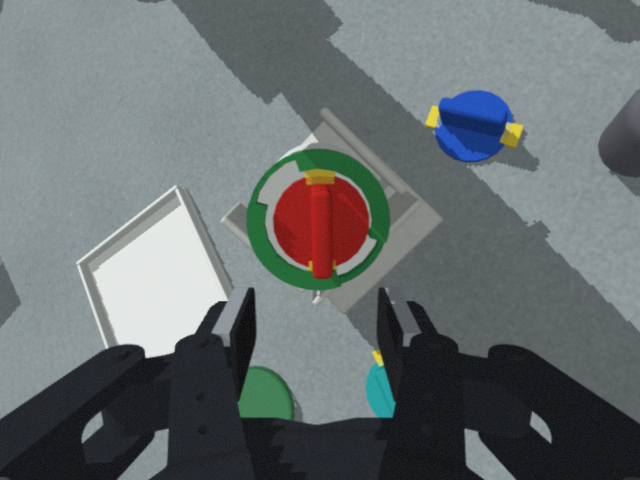

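Wrist view: the bar at cols 312-333, rows 185-278, is nearly vertical in the image and centred between the jaw tips (cols 245 and 388). The blue, teal and dark-green objects are look-alikes or other items. I refine from this view before closing in.

```bash
python3 - <<'E'
from goal import *
i=dict(np.load("/tmp/w1i.npz"));d=np.load("/tmp/w1.npy");p=cv2.imread("pics/w1.png")[:,:,::-1].copy();H=hsv(p)
m=np.zeros(H.shape[:2],bool);m[140:300,240:400]=1
r=m&((H[...,0]<8)|(H[...,0]>172))&(H[...,1]>130);g=m&(H[...,0]>50)&(H[...,0]<85)&(H[...,1]>110)
P=pts(i,d,np.argwhere(g)[:,::-1]);c=np.median(P,0);
for _ in range(5):
    k=abs((P-c)@nv)<.003 if _==0 else abs((P-c)@n)<.0025
    Q=P[k];c=Q.mean(0);n=np.linalg.svd(Q-c)[2][2];n*=np.sign(n[2])
print("n",n,"tilt",np.degrees(np.arccos(n[2])),"yaw",np.degrees(np.arctan2(n[1],n[0])),"h",(Q-seat).mean(0)@nv)
cs=np.vstack(cv2.findContours(g.astype(np.uint8),cv2.RETR_EXTERNAL,cv2.CHAIN_APPROX_NONE)[0]);h=cv2.convexHull(cs)[:,0]
X=plane_hit(i,h,seat+nv*.0135,nv);L=(X-seat)@np.c_[ex,ey]
from scipy.optimize import least_squares
f=least_squares(lambda q:np.hypot(L[:,0]-q[0],L[:,1]-q[1])-q[2],[0,0,.05],loss="soft_l1",f_scale=.001);print("collar off mm, r",f.x*1000)
P=pts(i,d,np.argwhere(r)[:,::-1])-seat;L=np.c_[P@ex,P@ey,P@nv]*1000
B=L[(L[:,2]>41)&(L[:,2]<52)];mm=B.mean(0);ev=np.linalg.svd((B-mm)[:,:2])[2][0]
print("bar",len(B),mm,np.degrees(np.arctan2(ev[1],ev[0])))
D=L[L[:,2]<10];print("disc",np.median(D[:,2]))
rr=cv2.minAreaRect(B[:,:2].astype(np.float32));print(rr)
R,pp=target(-46.5,.028,(-.0018,.0003),-1);delta(R,pp)
E
```

```text
n [0.4936821  0.07248221 0.86661659] tilt 29.932185554278988 yaw 8.352469571224006 h 0.014724981162689693
collar off mm, r [-3.11523132 -0.42236138 51.63099648]
bar 1817 [-4.64314034 -2.31645599 46.52333895] 134.69625185423175
disc 7.255445834024432
((-5.748071670532227, -1.2799110412597656), (14.008308410644531, 58.72687530517578), 44.79412078857422)
turn [-0.0013  0.0032 -0.0021] deg 0.2 shift now-axes cm [15.165  0.016  0.372] goal-axes cm [15.163  0.048  0.421] world [-0.0718 -0.0134 -0.1329]
q [-0.118  0.838  0.204  0.864 -0.053  1.963  0.957] t 3.825
```

```bash
python3 - <<'E'
from goal import *
R,pp=target(-45.5,.028,(-.0045,-.0013),-1);delta(R,pp)
E
```

```text
turn [-0.0188  0.0033 -0.0021] deg 1.1 shift now-axes cm [15.166  0.322  0.441] goal-axes cm [15.163  0.345  0.497] world [-0.0697 -0.0114 -0.1343]
q [-0.118  0.838  0.204  0.864 -0.053  1.963  0.957] t 3.825
```

```bash
python3 -m inch '[[-0.019,0.003,-0.002,0,0.34,0.5,4.5],[0,0,0,2,0,0,4.5],[0,0,0,2,0,0,4.5],[0,0,0,2,0,0,4.5],[0,0,0,2,0,0,4.5],[0,0,0,2,0,0,4.5],[0,0,0,2,0,0,4.5],[0,0,0,0,0,0,4.5]]'; python3 - <<'E'
from goal import *
R,pp=target(-45.5,.028,(-.0045,-.0013),-1);delta(R,pp)
p,d=bot.read_camera("wrist");cv2.imwrite("pics/w2.png",p[:,:,::-1])
E
```

```text
t: 4.82
ee_pos: [0.5812, -0.0214, 0.1828]
ee_rot: [0.326, 1.974, -0.728]
force: [0.4, -0.3, 0.2]
grip_width: 0.0449
turn [ 0.0028  0.0009 -0.0007] deg 0.2 shift now-axes cm [ 2.916 -0.026  0.165] goal-axes cm [ 2.916 -0.024  0.167] world [-0.0134 -0.0034 -0.0258]
q [-0.133  0.796  0.199  1.255 -0.047  1.616  0.981] t 4.825
```

View pics/w2.png

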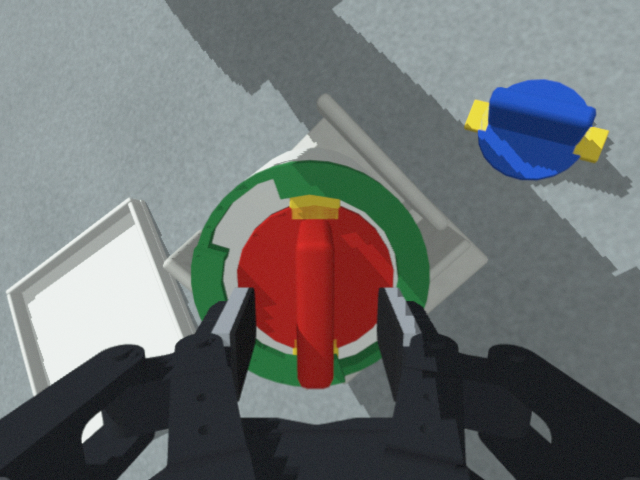

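The jaws (cols 250 and 382) straddle the bar (cols 296-335, centre 315), aligned. I descend the rest of the way and close.

```bash
python3 -m inch '[[0,0,0,1,0,0.08,4.5],[0,0,0,1,0,0.08,4.5],[0,0,0,0.9,0,0,4.5],[0,0,0,0,0,0,3],[0,0,0,0,0,0,2],[0,0,0,0,0,0,1.0],[0,0,0,0,0,0,0.8],[0,0,0,0,0,0,0.8],[0,0,0,0,0,0,0.8]]' 40; python3 - <<'E'
from goal import *
R,pp=target(-45.5,.028,(-.0045,-.0013),-1);delta(R,pp);print(bot.get_obs()["moment"])
E
```

```text
t: 6.0
ee_pos: [0.5691, -0.0251, 0.1577]
ee_rot: [0.327, 1.971, -0.729]
force: [0.8, 0.5, 3.6]
grip_width: 0.0136
turn [ 0.0013  0.003  -0.0019] deg 0.2 shift now-axes cm [ 0.122 -0.021 -0.085] goal-axes cm [ 0.122 -0.021 -0.085] world [-0.0013  0.0003 -0.0007]
q [-0.132  0.798  0.199  1.326 -0.046  1.541  0.983] t 6.0
[-0.04116162 -0.28100772  0.04894977]
```

```bash
python3 -m inch '[[-0.08,0,0,0,0,0,0.8],[-0.08,0,0,0,0,0,0.8],[-0.08,0,0,0,0,0,0.8],[-0.08,0,0,0,0,0,0.8],[-0.08,0,0,0,0,0,0.8],[0,0,0,0,0,0,0.8]]'; python3 - <<'E'
from goal import *
R,pp=target(0,.028,(-.0045,-.0013),-1);delta(R,pp);print(bot.get_obs()["moment"])
p,d=bot.read_camera("wrist");cv2.imwrite("pics/w3.png",p[:,:,::-1])
E
```

```text
t: 6.75
ee_pos: [0.5689, -0.0256, 0.1579]
ee_rot: [0.085, 2.062, -0.321]
force: [0.4, -1.0, 5.4]
grip_width: 0.0133
turn [-3.936e-01  3.000e-03  1.000e-04] deg 22.6 shift now-axes cm [ 0.124  0.075 -0.069] goal-axes cm [ 0.124  0.095 -0.034] world [-0.001   0.0008 -0.0009]
q [-0.072  0.79   0.079  1.325  0.017  1.544  1.318] t 6.75
[-0.19239264  0.0061595   0.11666268]
```

View pics/w3.png

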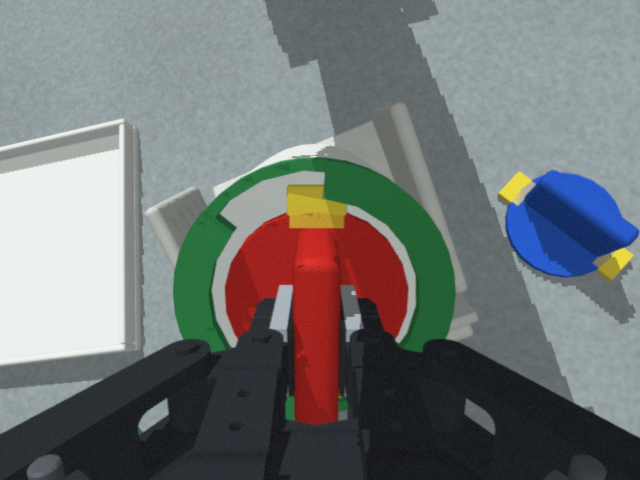

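The lug (316,205) is entering the white slot (cols 220-325). The lid turns with the tool and forces are low, so I turn the remaining 22.6°.

```bash
python3 -m inch '[[-0.08,0,0,0,0,0,0.8],[-0.08,0,0,0,0,0,0.8],[-0.08,0,0,0,0,0,0.8],[-0.08,0,0,0,0,0,0.8],[-0.07,0,0,0,0,0,0.8],[0,0,0,0,0,0,0.8],[0,0,0,0,0,0,0.8]]'; python3 - <<'E'
from goal import *
R,pp=target(0,.028,(-.0045,-.0013),-1);delta(R,pp);print(bot.get_obs()["moment"])
p,d=bot.read_camera("wrist");cv2.imwrite("pics/w4.png",p[:,:,::-1])
E
```

```text
t: 7.68
ee_pos: [0.569, -0.0259, 0.1579]
ee_rot: [-0.152, 2.087, 0.082]
force: [0.2, -2.4, 6.4]
grip_width: 0.0135
turn [-0.0052  0.003   0.0014] deg 0.4 shift now-axes cm [ 0.13   0.124 -0.039] goal-axes cm [ 0.13   0.124 -0.038] world [-0.0011  0.0011 -0.0009]
q [-0.014  0.788 -0.036  1.324  0.077  1.549  1.644] t 7.675
[-0.42849493 -0.01355414  0.15419981]
```

View pics/w4.png

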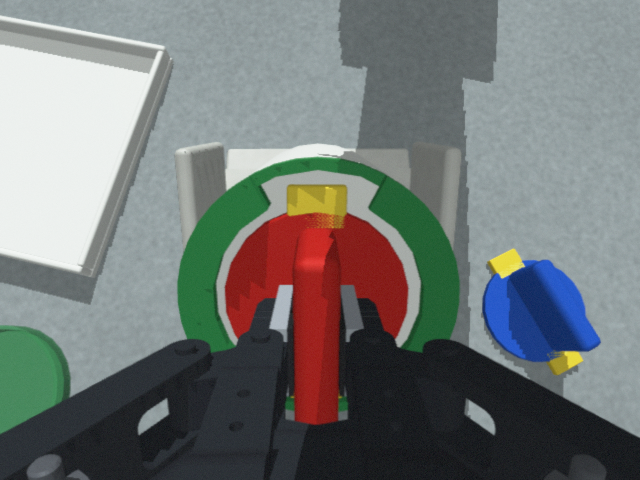

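The lug (cols 287-347) stands centred in the slot (cols 262-383). I lift straight out along the axis.

```bash
python3 -m inch '[[0,0,0,0,0,0,0.8],[0,0,0,-0.3,0,0,0.8],[0,0,0,-0.5,0,0,0.8],[0,0,0,-0.6,0,0,0.8],[0,0,0,-0.8,0,0,0.8],[0,0,0,-0.9,0,0,0.8],[0,0,0,-1.0,0,0,0.8],[0,0,0,-1.0,0,0,0.8],[0,0,0,-1.5,0,0,0.8],[0,0,0,-1.5,0,0,0.8],[0,0,0,0,0,0,0.8]]' 80; python3 - <<'E'
from goal import *
R,pp=target(0,.109,(-.0045,-.0013),-1);delta(R,pp);print(bot.get_obs()["moment"])
for n in("wrist","top"):
    p,d=bot.read_camera(n);cv2.imwrite(f"pics/{n}5.png",p[:,:,::-1]);np.save(f"/tmp/{n}5.npy",d)
a=cv2.imread("pics/wrist5.png");b=cv2.imread("pics/top5.png")
cv2.imwrite("pics/c5.png",np.hstack([cv2.resize(a,(400,300)),b[130:430,200:600]]))
E
```

```text
t: 9.1
ee_pos: [0.6096, -0.0189, 0.2285]
ee_rot: [-0.152, 2.085, 0.085]
force: [-0.3, -0.2, -1.8]
grip_width: 0.0129
turn [-0.0028  0.0051  0.0008] deg 0.3 shift now-axes cm [ 0.198  0.031 -0.082] goal-axes cm [ 0.199  0.031 -0.081] world [-0.0017  0.0001 -0.0013]
q [-0.025  0.8   -0.034  1.092  0.072  1.766  1.656] t 9.1
[ 0.11225061 -0.71433742 -0.02322803]
```

View pics/c5.png

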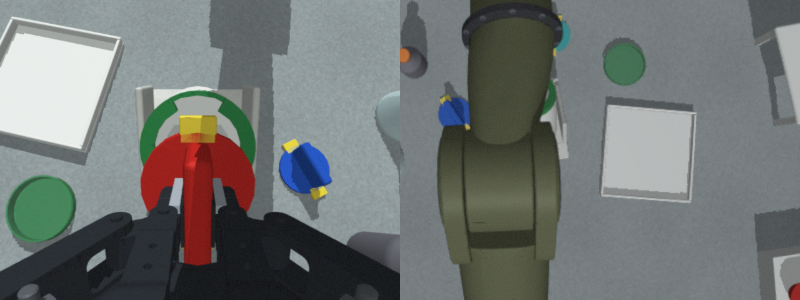

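Out and held, with lugs at (198,127) in the left view and the collar empty behind it. Now I locate the tray.

```bash
python3 - <<'E'
from goal import *
i=bot.camera_info("top");p=cv2.imread("pics/top0.png")[:,:,::-1].copy();d=np.load("/tmp/top0.npy");H=hsv(p)
m=((H[...,1]<22)&(H[...,2]>140)).astype(np.uint8);m[:,:392]=0;m[:,505:]=0;m[:225]=0;m[345:]=0
m=cv2.morphologyEx(m,cv2.MORPH_OPEN,np.ones((3,3),np.uint8))
n,l,s,c=cv2.connectedComponentsWithStats(m);k=1+np.argmax(s[1:,4]);print(s[k])
cnt=max(cv2.findContours((l==k).astype(np.uint8),cv2.RETR_EXTERNAL,cv2.CHAIN_APPROX_NONE)[0],key=len)[:,0]
for z in(.005,.02):
    X=plane_hit(i,cnt,np.array([0,0,z]),np.array([0,0,1.]));r=cv2.minAreaRect((X[:,:2]).astype(np.float32));print(z,r)
P=pts(i,d,np.argwhere(l==k)[:,::-1]);print("floor z",np.median(P[:,2]),np.percentile(P[:,2],97))
i=bot.camera_info("scene");print(proj(i,[0.44,-.235,.02]))
o=bot.get_obs();R0=Rot.from_rotvec(o["ee_rot"]).as_matrix();tx=R0[:,0]
v=np.cross(tx,[0,0,-1.]);s=np.linalg.norm(v);rv=v/s*np.arcsin(s);print("to vertical, tool rv",R0.T@rv)
print(R0.round(3))
E
```

```text
[ 402  235   90   88 7011]
0.005 ((0.4580073654651642, -0.28055164217948914), (0.18240812420845032, 0.1745581477880478), 85.37216186523438)
0.02 ((0.45768335461616516, -0.2771895229816437), (0.1800868809223175, 0.17233680188655853), 85.37216186523438)
floor z 0.006079416464726144 0.019996437827932215
[[199.20013488 272.21148647]]
to vertical, tool rv [ 0.         -0.52096249  0.00201759]
[[-0.492 -0.144  0.858]
 [-0.073  0.99   0.124]
 [-0.867 -0.002 -0.498]]
```

```bash
python3 -m inch '[[0,-0.104,0,-0.8,0,0,0.8],[0,-0.104,0,-0.8,0,0,0.8],[0,-0.104,0,-0.8,0,0,0.8],[0,-0.104,0,-0.8,0,0,0.8],[0,-0.105,0,-0.8,0,0,0.8],[0,0,0,0,0,0,0.8]]'; python3 - <<'E'
from goal import *
o=bot.get_obs();R0=Rot.from_rotvec(o["ee_rot"]).as_matrix();tx=R0[:,0]
v=np.cross(tx,[0,0,-1.]);print("residual",R0.T@v, R0.round(3))
i=bot.camera_info("top")
X=plane_hit(i,[[407,235.5],[497,241],[493,332],[402,328.5]],np.array([0,0,.02]),np.array([0,0,1.]));print(X,X.mean(0))
t=np.array([.455,-.279,.2]);print((R0.T@(t-o["ee_pos"])*100).round(2),o["joint_positions"].round(2))
i=bot.camera_info("wrist");p,d=bot.read_camera("wrist");cv2.imwrite("pics/w6.png",p[:,:,::-1])
H=hsv(p);m=((H[...,0]<8)|(H[...,0]>172))&(H[...,1]>130)
P=pts(i,d,np.argwhere(m)[:,::-1])-o["ee_pos"];L=P@R0*1000
print("red along tool x percentiles",np.percentile(L[:,0],[1,5,25,50,75,95,99]))
D=L[(L[:,0]>12)&(L[:,0]<30)];c=D.mean(0)
for _ in range(5):
    n=np.linalg.svd(D-c)[2][0*0+2];k=abs((D-c)@n)<2;c=D[k].mean(0)
print("disc n",n,len(D),k.sum(),c,D.min(0),D.max(0))
E
```

```text
t: 9.95
ee_pos: [0.6193, -0.018, 0.2665]
ee_rot: [-0.115, 1.567, 0.111]
force: [-0.6, -0.9, -0.8]
grip_width: 0.0126
residual [0.         0.00071559 0.00251021] [[ 0.001 -0.143  0.99 ]
 [-0.002  0.99   0.143]
 [-1.    -0.003  0.001]]
[[ 0.54789343 -0.19389645  0.02      ]
 [ 0.5374319  -0.3852597   0.02      ]
 [ 0.34751544 -0.37359421  0.02      ]
 [ 0.35586727 -0.18258512  0.02      ]] [ 0.44717701 -0.28383387  0.02      ]
[  6.69 -23.47 -20.  ] [ 0.03  0.48 -0.07  1.49  0.04  1.17  1.67]
red along tool x percentiles [-18.15409962 -17.56128255 -16.38254002  22.01062404  22.92747101
  23.6867002   24.24899593]
disc n [-9.99883953e-01  8.17947483e-04  1.52122239e-02] 10520 10278 [ 22.85917852  -0.53619215 -11.2081822 ] [ 12.00795362 -35.88741397 -33.3376009 ] [28.97136491 35.0049016  17.24830858]
```

View pics/w6.png

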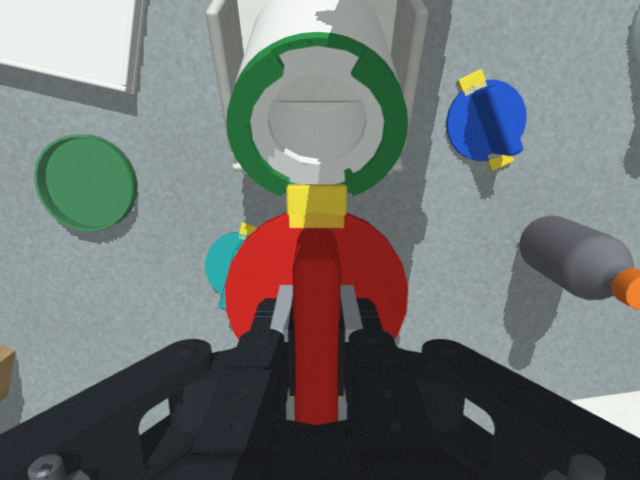

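The lid is level to within 1° (disc normal), with its underside 29 mm below the TCP. The empty collar is at (318,115) and the dish and look-alikes are untouched. I move over the tray centre (0.447, -0.284).

```bash
python3 -m inch '[[0,0,0,0,-1.2,-1.04,0.8],[0,0,0,0,-2.39,-2.08,0.8],[0,0,0,0,-2.39,-2.08,0.8],[0,0,0,0,-2.39,-2.08,0.8],[0,0,0,0,-2.39,-2.08,0.8],[0,0,0,0,-2.39,-2.08,0.8],[0,0,0,0,-2.39,-2.08,0.8],[0,0,0,0,-2.39,-2.08,0.8],[0,0,0,0,-2.39,-2.08,0.8],[0,0,0,1,-2.39,-2.08,0.8],[0,0,0,3,-1.2,-1.04,0.8],[0,0,0,3,0,0,0.8],[0,0,0,3,0,0,0.8],[0,0,0,3,0,0,0.8],[0,0,0,2,0,0,0.8],[0,0,0,1,0,0,0.8],[0,0,0,0,0,0,0.8]]'; python3 - <<'E'
from goal import *
o=bot.get_obs();R0=Rot.from_rotvec(o["ee_rot"]).as_matrix();print(R0.round(3),o["joint_positions"].round(2))
for n in("scene","wrist"):
    p,d=bot.read_camera(n);cv2.imwrite(f"pics/{n}7.png",p[:,:,::-1])
a=cv2.imread("pics/wrist7.png");b=cv2.imread("pics/scene7.png")
cv2.imwrite("pics/c7.png",np.hstack([cv2.resize(a,(400,300)),b[130:430,60:460]]))
i=bot.camera_info("wrist")
H=hsv(p);m=((H[...,0]<8)|(H[...,0]>172))&(H[...,1]>130)
P=pts(i,d,np.argwhere(m)[:,::-1]);D=P[P[:,2]<o["ee_pos"][2]-.015];print("disc top z",np.median(D[:,2]),"tcp",o["ee_pos"])
m=(H[...,1]<25)&(H[...,2]>150);P=pts(i,d,np.argwhere(m)[:,::-1]);P=P[(P[:,2]<.013)&(abs(P[:,0]-.447)<.08)&(abs(P[:,1]+.284)<.08)];print("floor",len(P),np.median(P,0))
E
```

```text
t: 12.12
ee_pos: [0.449, -0.2843, 0.1049]
ee_rot: [-0.114, 1.569, 0.113]
force: [0.4, -0.5, -0.6]
grip_width: 0.0128
[[-0.002 -0.144  0.99 ]
 [-0.001  0.99   0.144]
 [-1.    -0.001 -0.002]] [ 0.52  0.53 -0.    1.93  0.01  0.68  2.23]
disc top z 0.08329898405976939 tcp [ 0.44897257 -0.2843128   0.10491351]
floor 46394 [ 0.41307833 -0.3015807   0.00495609]
```

View pics/c7.png

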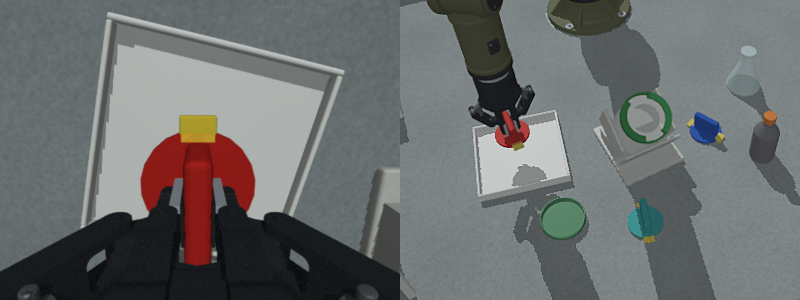

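The lid (left view, centre about (198,190)) hangs inside the tray outline, with its underside about 72 mm above the floor. I lower it.

```bash
python3 -m inch '[[0,0,0,1,0,0,0.8],[0,0,0,1.5,0,0,0.8],[0,0,0,1.5,0,0,0.8],[0,0,0,1.2,0,0,0.8],[0,0,0,0.8,0,0,0.8],[0,0,0,0.4,0,0,0.8],[0,0,0,0.2,0,0,0.8],[0,0,0,0.1,0,0,0.8],[0,0,0,0,0,0,0.8]]'; python3 -m inch '[[0,0,0,0.1,0,0,0.8],[0,0,0,0.1,0,0,0.8],[0,0,0,0,0,0,0.8]]'
```

```text
t: 13.35
ee_pos: [0.4497, -0.2843, 0.039]
ee_rot: [-0.115, 1.567, 0.112]
force: [0.4, 0.4, -1.3]
grip_width: 0.0131
t: 13.72
ee_pos: [0.4495, -0.2842, 0.0367]
ee_rot: [-0.115, 1.567, 0.112]
force: [-0.3, 0.5, -0.9]
grip_width: 0.0132
```

```bash
python3 -m inch '[[0,0,0,0.1,0,0,0.8],[0,0,0,0.1,0,0,0.8],[0,0,0,0,0,0,0.8]]'; python3 -m inch '[[0,0,0,0.05,0,0,0.8],[0,0,0,0.05,0,0,0.8],[0,0,0,0,0,0,0.8]]'
```

```text
t: 14.1
ee_pos: [0.4495, -0.2842, 0.0346]
ee_rot: [-0.115, 1.568, 0.112]
force: [0.4, -0.6, -1.8]
grip_width: 0.0127
t: 14.48
ee_pos: [0.4495, -0.2843, 0.0336]
ee_rot: [-0.115, 1.568, 0.112]
force: [0.3, 0.4, -2.3]
grip_width: 0.0131
```

```bash
python3 -m inch '[[0,0,0,0.1,0,0,0.8],[0,0,0,0,0,0,0.8]]'; python3 -m inch '[[0,0,0,0.1,0,0,0.8],[0,0,0,0,0,0,0.8]]'
```

```text
t: 14.72
ee_pos: [0.4495, -0.2844, 0.0334]
ee_rot: [-0.115, 1.567, 0.111]
force: [-2.6, 0.4, 5.9]
grip_width: 0.0131
t: 14.98
ee_pos: [0.4495, -0.2844, 0.0333]
ee_rot: [-0.115, 1.567, 0.111]
force: [-5.5, 2.6, 18.5]
grip_width: 0.0131
```

It touched down with about 6 N, then 18 N from the last millimetre. I ease off, open and retreat.

```bash
python3 -m inch '[[0,0,0,-0.12,0,0,0.8],[0,0,0,0,0,0,1.2],[0,0,0,0,0,0,1.8],[0,0,0,0,0,0,2.5],[0,0,0,0,0,0,4],[0,0,0,0,0,0,4],[0,0,0,-1,0,0,4],[0,0,0,-2,0,0,4],[0,0,0,-3,0,0,4],[0,0,0,-4,0,0,4],[0,0,0,-4,0,0,4],[0,0,0,-3,0,0,4],[0,0,0,0,0,0,4],[0,0,0,0,0,0,4]]' 20; python3 - <<'E'
from goal import *
for n in("scene","wrist"):
    p,d=bot.read_camera(n);cv2.imwrite(f"pics/{n}8.png",p[:,:,::-1])
i=bot.camera_info("wrist")
a=cv2.imread("pics/wrist8.png");b=cv2.imread("pics/scene8.png")
cv2.imwrite("pics/c8.png",np.hstack([cv2.resize(a,(400,300)),b[130:430,60:460]]))
H=hsv(p);m=((H[...,0]<8)|(H[...,0]>172))&(H[...,1]>130)
P=pts(i,d,np.argwhere(m)[:,::-1]);D=P[(P[:,2]<.02)&(P[:,2]>.006)];c=D.mean(0);n=np.linalg.svd(D-c)[2][2]
print("disc top",c,n,"bar",P[P[:,2]>.045].mean(0),"extent",P[:,:2].min(0),P[:,:2].max(0))
E
```

```text
t: 16.73
ee_pos: [0.4491, -0.2837, 0.2028]
ee_rot: [-0.115, 1.568, 0.112]
force: [-0.4, 0.6, -0.9]
grip_width: 0.0404
disc top [ 0.44968852 -0.28508375  0.01027542] [-1.69104978e-03 -9.55136477e-04 -9.99998114e-01] bar [ 0.44834722 -0.28481949  0.05138576] extent [ 0.41562285 -0.32002522] [ 0.48491043 -0.24988715]
```

View pics/c8.png

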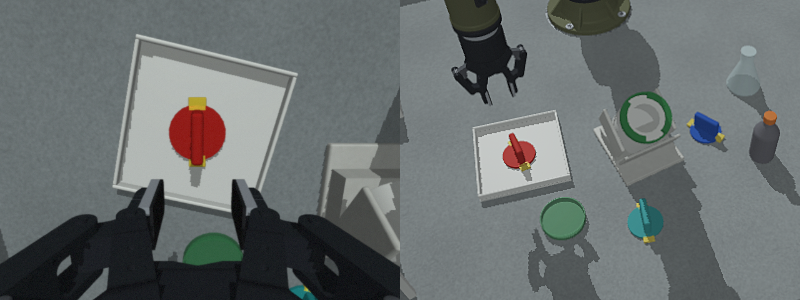

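The lid lies flat in the middle of the tray ((197,133) left, (519,153) right), with the bar up and the gripper clear. The flask, bottle and dish are where they were.

```bash
python3 -c "
from station import bot
print(bot.hand_in())"
```

```text
the job is handed in; nothing more can be done
None
```

The red lid is out of the canister and lies released in the middle of the tray, grip bar up, and I handed the job in at about 17 s of the 48 s allowed.

- **Turning:** I gripped the bar along the canister's tilted axis and turned it about 45° anticlockwise. The wrist picture then showed the lug centred in the slot.
- **Lifting:** the lid came straight out along the axis with low force. I levelled it and carried it over to the tray.
- **Placing:** I lowered the last few millimetres in 0.5 to 1 mm steps. My final 1 mm step after touchdown pressed the lid to the floor with 18 N, and I eased off before opening the jaws.

**Last checks:**
- The disc top is 10 mm above the bench, which puts the underside at about 4–5 mm.
- The lid's tilt is under 0.01 rad, and its centre is a few millimetres from the tray's centre.
- In the last pictures the gripper is about 17 cm up and touching nothing, and the flask, bottle and dish look unmoved by eye.

**What disagreed:**
- My measurements of the bar's centre differed by up to about 5 mm between cameras. I settled it by looking at the jaws around the bar before closing.
- My first tray centre, from a partial colour mask, was about 1 cm off. I used the rim corners instead.
- Joint 6 read 1.963 at the standoff above the canister, right at its stated limit of 1.96, and dropped away as the arm moved in. No fault was reported, and the hand-in gives no verdict.

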